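# Shut and bolt the specimen case

### The arm

A 6-joint arm with a two-finger parallel gripper is mounted at the origin on a cart in front of the work surface, level with it; the furniture and walls round the work are solid. World frame = base frame: x ahead of the robot, y to its left, z up, the work surface at z = 0. Lengths are in m, angles in rad, forces in N, time in s.
With the tool pointing down it reaches from about 0.225 to 0.875 m from the base axis. Payload 3.4 kg.
Tool frame: the origin (TCP) lies between the finger pads; the fingertips stand 14 mm ahead of it and the grasp point (between the pads) lies 5 mm behind it; z points along the fingers, y is the direction in which the jaws open and shut (so a half turn about z gives the same grasp; the last joint's range is limited). The gripper opens to 85 mm and grips with 20 to 120 N. Pads are 22 mm wide; open, the fingers measure 114 mm over their backs; the gripper's body (76 mm by 85 mm) begins 54 mm behind the grasp point. The pads swing forward as they close: fully open they stand 13 mm farther back than shut.
Start: joints at [-0.121, 0.276, 1.505, -0, 1.361, -0.121], TCP at [0.575, -0, 0.245] pointing down, gripper open.
Joint ranges: [-2.89, 2.89], [-0.75, 2.08], [0.22, 2.7], [-1.18, 4.32], [0.11, 2.71], [-2.7, 2.7]. Speed limits (rad/s): [2.57, 2.57, 3.14, 3.14, 3.14, 3.14].

### API

Orientations are given as a unit quaternion [w, x, y, z].
In Python, from rig import manip, get_image, job gives the robot as it stands. The module is installed in compiled form; this text tells all that it offers.
- The arm moves only by the tool step_arm, never from a script. Its argument "moves" is one flat list of numbers, 5 for each row, row after row: the shift along the tool's x, y, z as a fraction of full scale, then the turn about the tool's z as a fraction of full scale, then the gripper's target within -1 to 1 (shut at 1, half-way at 0, fully open at -1). In form: [dx, dy, dz, twist, hand, dx, dy, dz, twist, hand, ...]. A call has 1 to 5 rows; each row is the pose to reach, as a shift and turn from the pose commanded when the call began, along the tool's axes at that moment, turning the shorter way round; what a row does not reach only later rows make up. Full scale, the value 1, is 500 mm for a shift and pi rad for a turn. A row lasts 1/10 s, in which the tool goes at most 50 mm and 8.59 degrees, less where a joint would pass 70% of its speed; a pose out of reach is approached as far as the arm can. A call with a number of a shift or a turn outside -1 to 1 is refused whole. A call with a gripper value outside its range is refused whole. The fingers move at their own pace and stop on an object; "force" is the grip in N (left out, the last holds). Time passes only in rows, so rows that repeat a pose let the fingers close. It gives the time, the measured TCP pose, the force and the opening at its end, in the units of the state.
- manip.get_state(): the state, without advancing time (a new reading comes with each control period).
- get_image(name): name is "scene" or "side" or "wrist"; returns a dict with "frame" (384x512x3 uint8, blue, green, red), "fx", "fy", "cx", "cy" (pixels), "k1" (the pictures are not rectified: a ray, as slopes to the right and down, at radius r is drawn at 1 + k1 r^2 times it, then the intrinsics apply), "rvec" (rotation vector, rad) and "tvec" (3), from world to camera coordinates, as OpenCV has them; the wrist camera has in their place "T_tool_cam" (4x4, takes a point from camera to tool coordinates, whose origin is the TCP and whose axes are the flange's). Camera axes: x right, y down, z forward; pixel columns grow to the right and rows downward; lengths in m; the calibration is good to about 2 mm. A picture is of the moment at which its call begins: read the wrist's pose just before it. There is no depth.
- job.sign_off(): hands the job in, once; it reports no verdict.
The state is a dict: "clock": time; "qpos": joint angles; "qd": joint speeds; "effort": joint torques, N m; "position": TCP position; "ee_rot": TCP orientation; "contact_force": force on the tool from outside, world axes, zero at the start; "moment": the same for the moment, N m; "width": finger opening in m.
Only numpy, scipy, OpenCV 4.12 (cv2) and the standard library are available. Lean on these libraries where they do the work, as an engineer would, in place of code of your own. Each camera call takes 0.05 s, during which the arm holds its last target. There are 200 camera calls.

### The job

Close up the specimen case by pushing with the fingertips only, without picking anything up: first push its drawer fully home, then push the lid down flat, then push the red tab of the bolt to the left as far as it goes so that the lid is locked. Leave the things standing round the case and in it where they are.

Things in the scene. Friction and masses are not known exactly. Their poses are not given: they have to be found in the camera images.
- case: Low grey two-tier specimen case, fixed. Origin: middle of its footprint on the worktop; x from its front (drawer side) to its back, y to its left, z up. Lower tier, with the drawer: x -95..95, y -110..110, z 0..48 mm. Upper open compartment: x -45..95, y -110..110, rim z 80. Ledge with the bolt: x -95..-45 at z 48. Shut lid's top: z 87. Specimens in the drawer are fixed.
- case_drawer (a joint): How far the drawer is out, m: 0 is fully home, up to 0.09. It slides along the case's x axis (shut = towards +x of the case) with about 2 N friction and stays where it is left. Begins 0.035 to 0.07 open.
- drawer_face (a point): Middle of the outer face of the blue drawer front, 19 mm above the worktop; moves with the drawer. The front is a flat panel 219 mm wide, 8 mm thick, z 3 to 47 mm (3 to 35 mm in the middle 60 mm, a finger notch). Fully home, its face is at x -103 mm of the case, 8 mm proud of the grey body.
- case_lid (a joint): Opening angle of the lid, rad: 0 is shut flat, range to 1.4. It begins about half open, 0.7 to 1.1, its front edge up above the compartment, its outer face towards the robot and up. A stiff hinge (about 0.3 N m friction) holds it at any angle; pushing down near its front edge takes about 2 to 3 N, following the arc.
- lid_hinge (a point): Middle of the hinge line at the back of the case, at x 95, y 0, z 83 mm of the case; the hinge line runs along the case's y axis.
- lid_edge (a point): Middle of the front edge of the white-rimmed lid, on its upper surface, 144 mm from the hinge line; moves with the lid. The lid is a flat plate 144 x 222 x 7 mm with a grey panel on top. A steel tongue 26 mm wide hangs 26 mm down from the middle of the edge, with a foot 11 mm to the front that the bolt passes over when the lid is shut.
- case_bolt (a joint): Travel of the bolt, m: 0 is drawn back, 0.040 is fully across over the foot of the lid's tongue. Positive travel is along the case's +y (to its left). About 2 N friction, stays where it is left. Begins 0 to 0.010.
- bolt_tab (a point): Centre of the bolt's red thumb tab above the ledge: 16 (case x) by 10 (case y) by 29 mm high, z 52 to 81 mm; centre at x -72, y -75 + travel, z 66.5 mm of the case, 27 mm in front of the upper tier's wall. The ledge to the right of it is free, but for the bolt's steel bar behind it: x -60 to -51, z 61 to 69 mm, to 12 mm right of the tab's centre.
- mount_specimen_33: Bystander, loose on the worktop beside the case: green moulded specimen, a disc 30 mm across and 19 mm high; origin at the centre of its underside. To be left alone.
- sample_jar_1: Bystander, loose on the worktop beside the case: clear sample jar with yellow lid, 38 mm across, 48 mm high; origin at the centre of its underside. To be left alone.
- spare_eyepiece: Bystander, loose on the worktop beside the case: black microscope eyepiece standing upright, 34 mm across, 43 mm high; origin at the centre of its underside. To be left alone.
- test_block_round: Bystander, loose on the worktop beside the case: pale metal test disc, 55 mm across, 11 mm high; origin at the centre of its underside. To be left alone.
- bullseye_level: Bystander, loose on the worktop beside the case: white round spirit level with green top, 38 mm across, 10 mm high; origin at the centre of its underside. To be left alone.
- tape_1: Bystander, loose on the worktop beside the case: roll of beige tape lying flat, 98 mm across, 25 mm high; origin at the centre of its underside. To be left alone.
- mount_specimen_41: Stored loose in the upper compartment under the lid, on its floor 48 mm above the worktop: black moulded specimen, a disc 30 mm across and 18 mm high; origin at the centre of its underside. To be left alone.
- mount_specimen_13: Stored loose in the upper compartment under the lid, on its floor 48 mm above the worktop: red moulded specimen, a disc 30 mm across and 13 mm high; origin at the centre of its underside. To be left alone.

How it is judged:
On the way, in this order (a step that is already met when the one before it is completed fails the run):
1. the drawer is fully home (value of joint case_drawer below 0.005 m), for 0.2 s.
2. the lid is shut flat, the drawer still home (value of joint case_drawer below 0.005 m and value of joint case_lid below 0.06 rad), for 0.2 s.
3. the bolt is across, lid and drawer still shut (all of step 2 and value of joint case_bolt above 0.034 m), for 0.2 s.
At the end, for the whole second after the job is handed in: The drawer is out by less than 5 mm, the lid is open by less than 0.06 rad, the bolt has travelled more than 34 of its 40 mm, and all three are at rest (all of step 3 and velocity of joint case_drawer between -0.01 and 0.01 m/s and velocity of joint case_lid between -0.01 and 0.01 rad/s and velocity of joint case_bolt between -0.01 and 0.01 m/s); the robot touches nothing.
It fails at once if a loose thing beside or in the case is lifted, carried or shoved more than 20 mm (distance of any of mount_specimen_33, sample_jar_1, spare_eyepiece, test_block_round, bullseye_level, tape_1, mount_specimen_41, mount_specimen_13 from where it was at the start of the episode above 0.02 m).
It also fails if it takes over 56 s, if anything falls off the work surface, if the arm or the gripper's body presses on something with over 40 N, if the wrist force passes 120 N, or if a joint passes its speed limit or range.

## Working session

There is one attempt and no reset: what is moved stays moved. The work goes in short steps, Python scripts to look and compute and a tool call to move; the robot and the scene stay as the last step left them, time stands still between calls to the robot, and variables do not carry over. Pictures are saved under pics/ and viewed, about 8 in all and at most 12, crops included, and the job is handed in when it is done.

Besides the shell and the picture viewer there is one more tool, called after "Request:" as a command line: name --argument value ..., lists and objects as JSON in quotes. step_arm: Moves the arm, as the interface text tells. Its arguments: {"type":"object","properties":{"moves":{"type":"array","items":{"type":"number","minimum":-1,"maximum":1}},"force":{"type":"number"}},"required":["moves"]}

```bash
mkdir -p pics; cat > h.py <<'E'
import numpy as np, cv2
from rig import manip, get_image, job
def snap(n,f):
    im=get_image(n); cv2.imwrite('pics/'+f,im['frame']); return im
def save(im,f):
    np.savez(f,**{k:v for k,v in im.items() if k!='frame'})
def proj(c,P):
    R=cv2.Rodrigues(np.array(c['rvec'],float))[0]; p=np.atleast_2d(P)@R.T+np.array(c['tvec']).ravel()
    s=p[:,:2]/p[:,2:]; s=s*(1+float(c['k1'])*(s**2).sum(1,keepdims=True))
    return s*[float(c['fx']),float(c['fy'])]+[float(c['cx']),float(c['cy'])]
def onplane(c,uv,z):
    from scipy.optimize import fsolve
    return np.array([*fsolve(lambda q:(proj(c,[q[0],q[1],z])-uv)[0],[0.5,0.]),z])
E
python3 - <<'E'
from h import *
for n in('scene','side'):
    im=snap(n,n+'0.png'); save(im,n+'.npz'); R=cv2.Rodrigues(np.array(im['rvec'],float))[0]
    print(n,-R.T@np.array(im['tvec']).ravel(), R[2], im['fx'],im['k1'])
    cv2.imwrite('pics/%s0b.png'%n,cv2.resize(im['frame'],(800,600),interpolation=cv2.INTER_CUBIC))
print(manip.get_state())
E
```

```text
scene [-0.12579232 -0.56159399  0.5777228 ] [ 0.68335128  0.52683089 -0.50545053] 441.38490021429016 -0.14750528211663907
side [0.0179007 0.7748954 0.6714177] [ 0.47740523 -0.70627426 -0.52274364] 403.92146488101207 -0.004142331565066351
{'clock': 0.1, 'qpos': array([-1.20992168e-01,  2.76515243e-01,  1.50602437e+00,  1.50629501e-05,
        1.36069907e+00, -1.20984980e-01]), 'qd': array([ 0.00043502, -0.00165883, -0.00376904, -0.00177787,  0.00115773,
        0.00165075]), 'effort': array([ 1.55745878e-03, -4.17697620e+01, -2.46405226e+01, -1.74112388e-04,
        5.80947395e-03,  2.85749664e-07]), 'position': array([5.74542992e-01, 5.98817707e-05, 2.44528501e-01]), 'ee_rot': array([-6.52485083e-04,  7.07110198e-01,  7.07102885e-01, -5.01668542e-04]), 'contact_force': array([0.04553468, 0.01498561, 0.19163914]), 'moment': array([-0.02277101,  0.04953498,  0.03058445]), 'width': 0.0855368041990013}
```

View pics/scene0b.png

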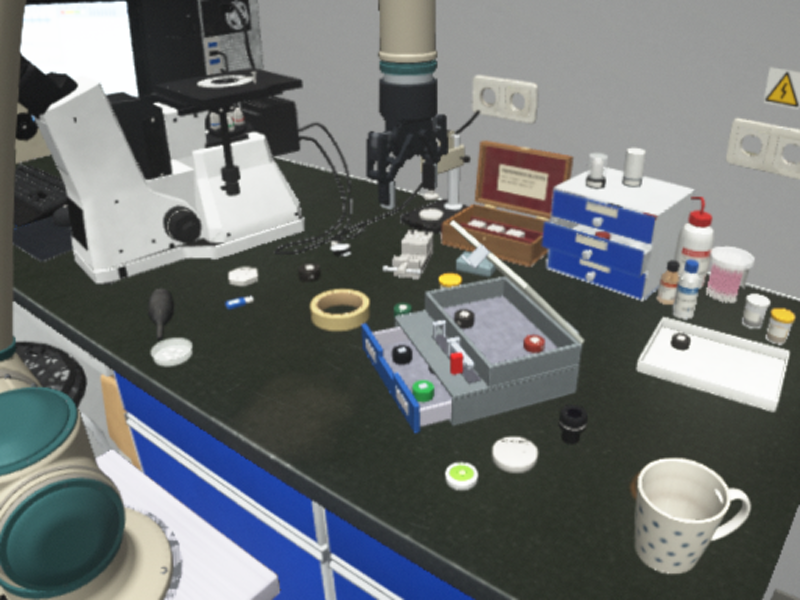

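View pics/side0b.png

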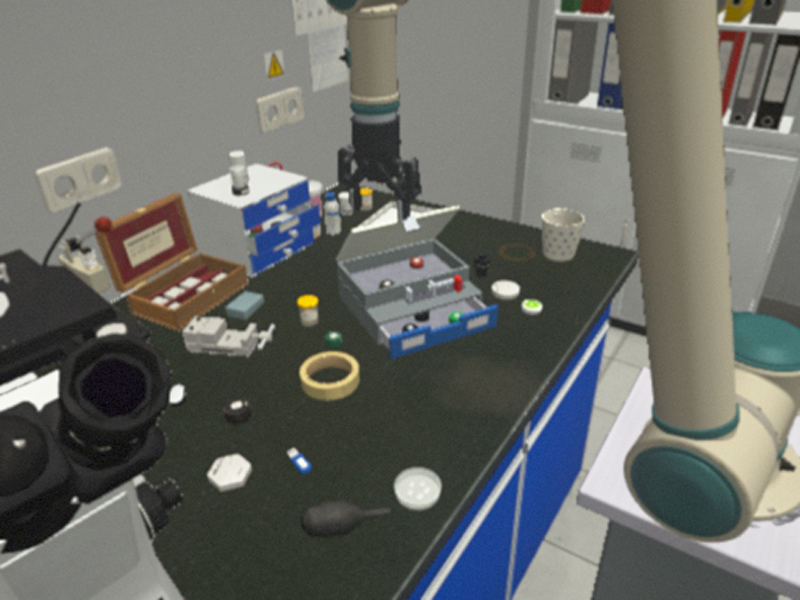

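The scene view shows the case centred near (470,355) in the 800x600 picture. The drawer is open towards the lower left, the lid is half open and the red tab is at (456,362). I'll zoom both views into one picture to get precise corners.

```bash
python3 - <<'E'
import cv2,numpy as np
a=cv2.imread('pics/scene0.png')[130:280,220:385]; b=cv2.imread('pics/side0.png')[120:232,200:360]
a=cv2.resize(a,(400,int(150*400/165)),interpolation=cv2.INTER_CUBIC)
a=cv2.imread('pics/scene0.png')[130:280,225:375]; a=cv2.resize(a,(600,600),interpolation=cv2.INTER_CUBIC)
cv2.imwrite('pics/za.png',a)
b=cv2.resize(b,(800,560),interpolation=cv2.INTER_CUBIC); cv2.imwrite('pics/zb.png',b)
E
```

```text
(no output)
```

View pics/za.png

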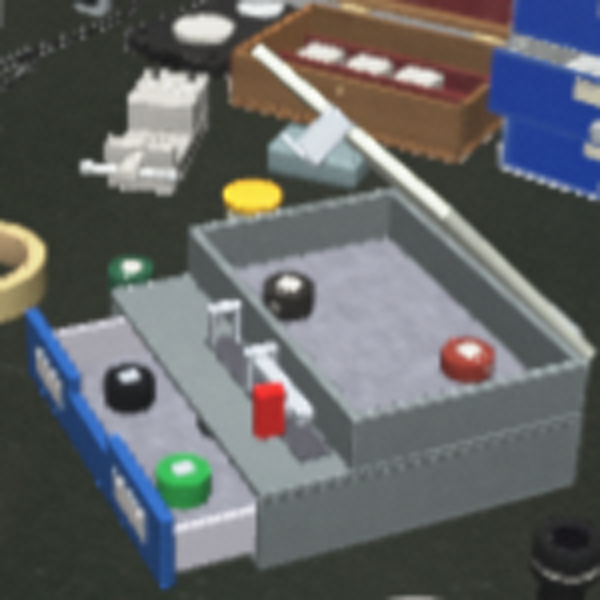

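View pics/zb.png

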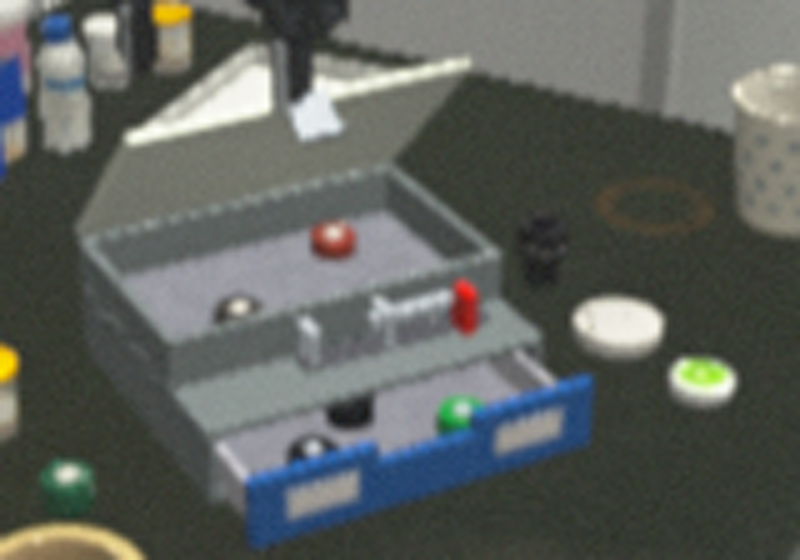

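The crops give clear corners. In the scene crop the rim corners are at (190,232), (393,190), (585,360) and (352,428), and the lid's front edge runs from (258,50) to (445,212). In the side crop the lid edge runs from (125,140) to (470,60), and the drawer front is at the bottom.

```bash
cat > fit.py <<'E'
from h import *
from scipy.optimize import least_squares
S=dict(np.load('scene.npz')); D=dict(np.load('side.npz'))
H='h';
def pts(d,th,b):
    lx=95-144*np.cos(th); lz=83+144*np.sin(th)
    P={'rFL':(-45,110,80),'rBL':(95,110,80),'rBR':(95,-110,80),'rFR':(-45,-110,80),'lFR':(-95,-110,48),'lFL':(-95,110,48),
    'bFR':(-95,-110,0),'bBR':(95,-110,0),'dRb':(-103-d,-109.5,3),'dRt':(-103-d,-109.5,47),'dLt':(-103-d,109.5,47),'dLb':(-103-d,109.5,3),
    'eL':(lx,111,lz),'eR':(lx,-111,lz),'tab':(-72,-75+b,66.5)}
    return P
O=[(S,lambda u,v:(225+u/4,130+v/4),dict(rFL=(190,232),rBL=(393,188),rBR=(585,360),rFR=(352,428),lFR=(258,495),lFL=(113,290),bFR=(260,566),bBR=(575,485),dRb=(166,585),dRt=(168,543),dLt=(30,310),eL=(258,48),eR=(445,212),tab=(268,411))),
 (D,lambda u,v:(200+u/5,120+v/5),dict(rFL=(168,348),rBL=(85,240),rBR=(390,168),rFR=(500,253),lFR=(540,335),lFL=(212,435),dLt=(248,482),dLb=(255,545),dRt=(592,376),dRb=(592,438),eL=(125,140),eR=(470,60),tab=(466,307)))]
def tr(p,P):
    c,s=np.cos(p[2]),np.sin(p[2]); P=np.atleast_2d(P)/1000
    return np.c_[p[0]+c*P[:,0]-s*P[:,1],p[1]+s*P[:,0]+c*P[:,1],P[:,2]]
def res(p,full=False):
    P=pts(p[3]*1000,p[4],p[5]*1000); r=[]
    for c,f,o in O:
        for k in o: r.append(proj(c,tr(p,P[k]))[0]-f(*o[k])); 
        if full: print([(k,np.round(x,1).tolist()) for k,x in zip(o,r[-len(o):])])
    return np.ravel(r)
if __name__=='__main__':
    best=min((least_squares(res,[.55,-.1,y,.05,.9,.005],loss='soft_l1') for y in (-.6,0,.6)),key=lambda r:r.cost)
    p=best.x; np.save('p.npy',p); print(p.round(4),best.cost); res(p,True)
    for c,f,o,sh in ((S,'scene',dict(jar=(450,281),spec33=(402,308),eyep=(572,408),disc=(515,450),level=(461,470),tape=(340,302)),0),(D,'side',dict(jar=(307,300),spec33=(333,335),eyep=(482,258),disc=(505,287),level=(532,303),tape=(330,366)),0)):
        hz=dict(jar=.048,spec33=.019,eyep=.043,disc=.011,level=.010,tape=.025)
        for k in o: print(f,k,onplane(c,np.array(o[k])*.64,hz[k]).round(3))
E
python3 fit.py
```

```text
[ 0.5939 -0.1174 -0.5327  0.0419  0.8293  0.007 ] 15.40542093094297
[('rFL', [-0.9, -1.4]), ('rBL', [0.4, -0.5]), ('rBR', [1.6, 0.5]), ('rFR', [0.5, -1.9]), ('lFR', [0.7, 0.1]), ('lFL', [-1.0, -0.2]), ('bFR', [-0.3, 1.2]), ('bBR', [-0.2, -0.1]), ('dRb', [0.5, 1.2]), ('dRt', [-0.2, -5.7]), ('dLt', [-0.2, -0.7]), ('eL', [-0.9, -0.8]), ('eR', [0.3, -0.2]), ('tab', [0.2, -0.1])]
[('rFL', [0.4, -1.0]), ('rBL', [-1.2, -0.2]), ('rBR', [0.2, -0.9]), ('rFR', [0.8, 0.2]), ('lFR', [1.3, 0.4]), ('lFL', [-0.5, -0.2]), ('dLt', [0.2, -0.1]), ('dLb', [-0.7, 0.5]), ('dRt', [0.2, 0.5]), ('dRb', [-0.8, 0.8]), ('eL', [0.6, -0.2]), ('eR', [0.9, 0.2]), ('tab', [0.0, 0.5])]
scene jar [0.714 0.025 0.048]
scene spec33 [0.634 0.064 0.019]
scene eyep [ 0.532 -0.294  0.043]
scene disc [ 0.453 -0.26   0.011]
scene level [ 0.385 -0.226  0.01 ]
scene tape [0.58  0.152 0.025]
side jar [0.727 0.032 0.048]
side spec33 [0.641 0.065 0.019]
side eyep [ 0.526 -0.297  0.043]
side disc [ 0.455 -0.263  0.011]
side level [ 0.384 -0.236  0.01 ]
side tape [0.583 0.145 0.025]
```

Good fit, with about 1 px residuals: yaw -30.5°, drawer 42 mm out, lid 0.83 rad, bolt 7 mm. Next I back off in front of the drawer, close the fingers and turn to the case axes.

Request:
step_arm --moves '[-0.047,-0.281,0,-0.22,1,-0.047,-0.281,0,-0.22,1,-0.047,-0.281,0,-0.22,1,-0.047,-0.281,0,-0.22,1,-0.047,-0.281,0,-0.22,1]' --force 40

```text
clock: 0.6
position: [0.4328, -0.0235, 0.2453]
ee_rot: [-0.0, 0.424, 0.906, -0.0]
contact_force: [0.5, 0.3, 0.1]
width: 0.0124
```

Request:
step_arm --moves '[0,0,0.1,-0.111,1,0,0,0.2,-0.111,1,0,0,0.3,-0.111,1,0,0,0.4,-0.111,1,0,0,0.4,-0.111,1]'

```text
clock: 1.1
position: [0.429, -0.0224, 0.0404]
ee_rot: [-0.007, 0.262, 0.965, -0.0]
contact_force: [-1.9, -0.4, 0.7]
width: -0.0004
```

```bash
cat >> h.py <<'E'
def case():
    from scipy.spatial.transform import Rotation as R
    p=np.load('p.npy'); s=manip.get_state(); d=np.array(s['position'])[:2]-p[:2]; c,sn=np.cos(p[2]),np.sin(p[2])
    M=np.array([[c,sn],[-sn,c]]); Rt=R.from_quat(np.roll(s['ee_rot'],-1)).as_matrix()
    print('t',s['clock'],'case mm',(M@d*1000).round(1),'z',round(s['position'][2]*1000,1),'toolx yaw rel case deg',round(np.degrees(np.arctan2(Rt[1,0],Rt[0,0])-p[2]),2),'tilt',Rt[:,2].round(3),'F',(M@s['contact_force'][:2]).round(1),round(s['contact_force'][2],1),'w',round(s['width'],4),'q',s['qpos'].round(2))
E
python3 -c "
from h import *;case()
im=get_image('side');cv2.imwrite('pics/s1.png',cv2.resize(im['frame'][100:292,150:406],(800,600)))"
```

```text
t 1.1 case mm [-190.3   -1.9] z 40.4 toolx yaw rel case deg 180.09 tilt [-0.014  0.003 -1.   ] F [-1.4 -1.3] 0.7 w -0.0004 q [-0.21  0.3   2.09 -0.    0.77 -1.25]
```

View pics/s1.png

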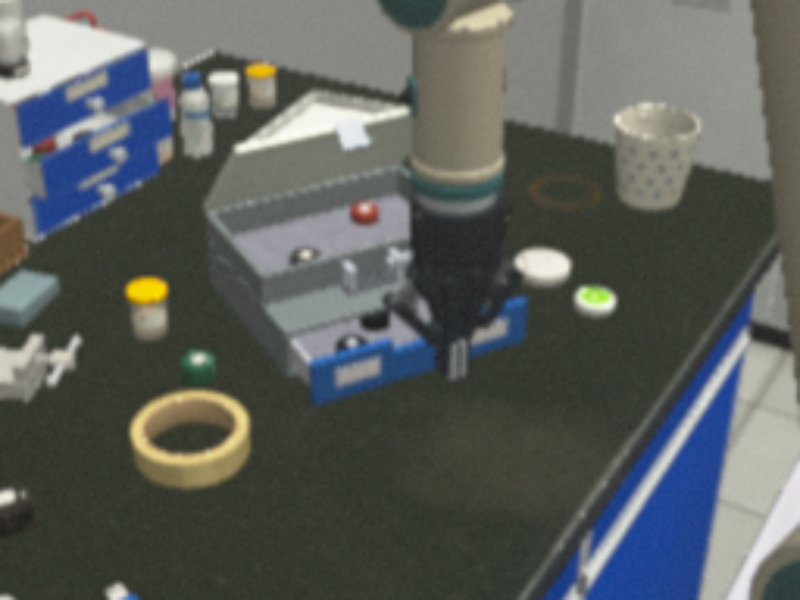

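The gripper stands free, in front of the middle of the drawer front (fingertips at about (455,372)). Pushing the drawer now.

Request:
step_arm --moves '[-0.03,0,0.03,0,1,-0.055,0,0.03,0,1,-0.08,0,0.03,0,1,-0.1,0,0.03,0,1,-0.12,0,0.03,0,1]'

```text
clock: 1.65
position: [0.4875, -0.0544, 0.0317]
ee_rot: [0.001, 0.262, 0.965, 0.0]
contact_force: [-2.6, 1.6, 1.9]
width: -0.0001
```

Request:
step_arm --moves '[-0.01,0,0,0,1,-0.02,0,0,0,1,-0.024,0,0,0,1,-0.024,0,0,0,1,-0.024,0,0,0,1]'

```text
clock: 2.15
position: [0.4952, -0.0592, 0.0303]
ee_rot: [-0.002, 0.262, 0.965, 0.0]
contact_force: [-4.4, 2.3, 4.0]
width: -0.0001
```

```bash
python3 -c "
from h import *;case()"
```

```text
t 2.15 case mm [-114.6    0. ] z 30.3 toolx yaw rel case deg 180.1 tilt [-0.003  0.001 -1.   ] F [-5.  -0.3] 4.0 w -0.0001 q [-0.26  0.39  1.96  0.    0.79 -1.3 ]
```

Request:
step_arm --moves '[-0.005,0,0,0,1,-0.01,0,0,0,1,-0.01,0,0,0,1,-0.01,0,0,0,1]'

```text
clock: 2.55
position: [0.4951, -0.0596, 0.0298]
ee_rot: [-0.006, 0.263, 0.965, 0.001]
contact_force: [-10.1, 7.4, 10.0]
width: -0.0002
```

```bash
python3 -c "
from h import *;case()"
```

```text
t 2.55 case mm [-114.5   -0.3] z 29.8 toolx yaw rel case deg 180.06 tilt [-0.012  0.005 -1.   ] F [-12.4   1.2] 10.0 w -0.0002 q [-0.26  0.39  1.96  0.    0.81 -1.3 ]
```

The drawer is home: it stopped against 12 N. Backing off, rising and going over the lid's front edge.

Request:
step_arm --moves '[0.06,0,0,0,1,0.06,0,-0.1,0,1,0.06,0,-0.2,0,1,0.06,0,-0.3,0,1,0.06,0,-0.4,0,1]'

```text
clock: 3.05
position: [0.4759, -0.0477, 0.2329]
ee_rot: [0.002, 0.262, 0.965, -0.0]
contact_force: [1.0, 0.3, -0.4]
width: 0.0001
```

Request:
step_arm --moves '[0,0,-0.06,0,1,-0.1,0,-0.06,0,1,-0.2,0,-0.06,0,1,-0.312,0,-0.06,0,1,-0.312,0,-0.06,0,1]'

```text
clock: 3.55
position: [0.6151, -0.1302, 0.2592]
ee_rot: [0.003, 0.263, 0.965, -0.001]
contact_force: [-0.9, 0.7, 0.5]
width: -0.0
```

```bash
python3 -c "
from h import *;case()
im=get_image('side');cv2.imwrite('pics/s2.png',cv2.resize(im['frame'][60:252,150:406],(800,600)))"
```

```text
t 3.55 case mm [24.8 -0.2] z 259.2 toolx yaw rel case deg 180.0 tilt [ 0.005 -0.003 -1.   ] F [-1.1  0.2] 0.5 w -0.0 q [-0.32  0.35  1.36 -0.    1.42 -1.36]
```

View pics/s2.png

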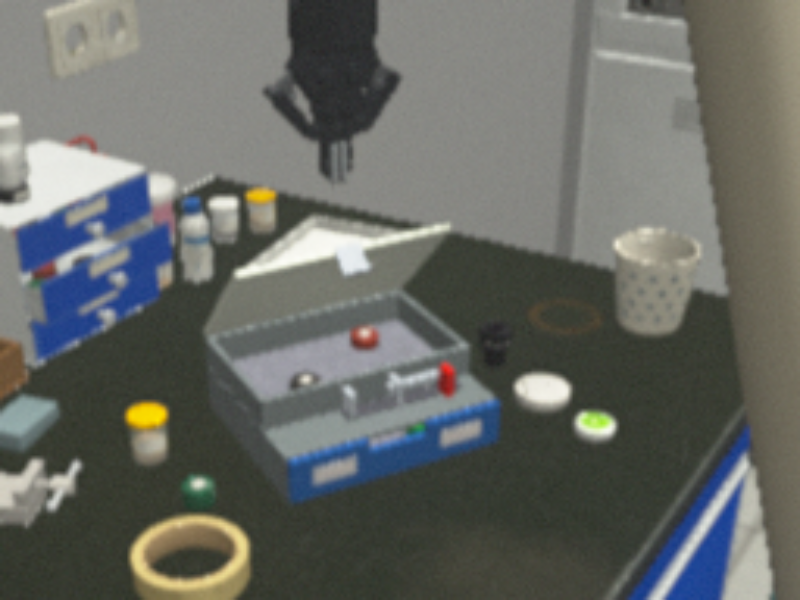

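The drawer is shut flush, with its front at (395,450), and the fingers are above and behind the lid's edge. Descending to the lid.

Request:
step_arm --moves '[0,0,0.06,0,1,0,0,0.1,0,1,0,0,0.115,0,1,0,0,0.118,0,1,0,0,0.118,0,1]'

```text
clock: 4.1
position: [0.6098, -0.1261, 0.2023]
ee_rot: [0.001, 0.262, 0.965, -0.0]
contact_force: [-0.6, -0.8, -0.2]
width: 0.0003
```

```bash
python3 -c "
from h import *;case()"
```

```text
t 4.1 case mm [18.1  0.6] z 202.3 toolx yaw rel case deg 180.12 tilt [ 0.002 -0.001 -1.   ] F [-0.1 -1. ] -0.2 w 0.0003 q [-0.32  0.37  1.47 -0.    1.3  -1.36]
```

Request:
step_arm --moves '[0,0,0.004,0,1,0.012,0,0.018,0,1,0.024,0,0.03,0,1,0.036,0,0.046,0,1,0.048,0,0.062,0,1]'

```text
clock: 4.6
position: [0.5884, -0.1136, 0.1699]
ee_rot: [0.0, 0.262, 0.965, 0.0]
contact_force: [1.4, -0.4, 1.9]
width: -0.0001
```

Request:
step_arm --moves '[0.01,0,0.018,0,1,0.02,0,0.036,0,1,0.028,0,0.056,0,1,0.034,0,0.074,0,1,0.038,0,0.094,0,1]'

```text
clock: 5.1
position: [0.5719, -0.1042, 0.1224]
ee_rot: [-0.0, 0.262, 0.965, 0.0]
contact_force: [-0.6, 0.9, 1.1]
width: -0.0001
```

```bash
python3 -c "
from h import *;case()
im=get_image('side');cv2.imwrite('pics/s3.png',cv2.resize(im['frame'][60:252,150:406],(800,600)))"
```

```text
t 5.1 case mm [-25.6   0.2] z 122.4 toolx yaw rel case deg 180.11 tilt [-0.001  0.    -1.   ] F [-1.   0.5] 1.1 w -0.0001 q [-0.3   0.38  1.68 -0.    1.09 -1.34]
```

View pics/s3.png

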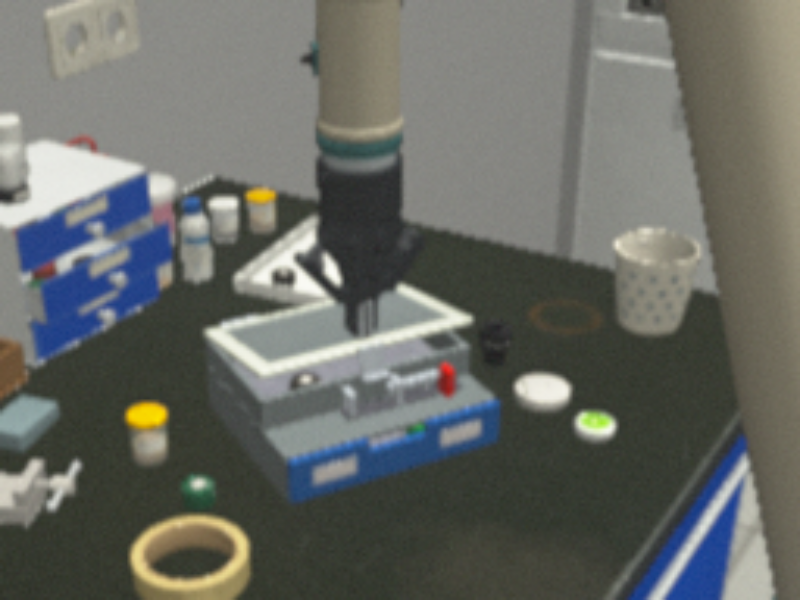

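The lid follows the fingers and is nearly down, with its front edge at about (365,355). Pressing it the rest of the way.

Request:
step_arm --moves '[0.004,0,0.02,0,1,0.006,0,0.036,0,1,0.006,0,0.046,0,1,0.006,0,0.052,0,1,0.006,0,0.056,0,1]'

```text
clock: 5.65
position: [0.57, -0.1032, 0.1006]
ee_rot: [0.001, 0.262, 0.965, -0.0]
contact_force: [-11.2, 3.0, 43.1]
width: 0.0002
```

```bash
python3 -c "
from h import *;case()"
```

```text
t 5.65 case mm [-27.8   0.1] z 100.6 toolx yaw rel case deg 180.12 tilt [ 0.002 -0.001 -1.   ] F [-11.1  -3.1] 43.1 w 0.0002 q [-0.3   0.4   1.71 -0.    1.03 -1.34]
```

The lid is down flat: the fingertips are at z 86.6 mm, against 87 for the shut lid. Now to the right of the bolt tab.

Request:
step_arm --moves '[0,0,-0.06,0,1,0.05,-0.08,-0.1,0,1,0.1,-0.16,-0.1,0,1,0.1,-0.22,-0.1,0,1,0.1,-0.22,-0.1,0,1]'

```text
clock: 6.15
position: [0.4689, -0.1746, 0.1454]
ee_rot: [-0.0, 0.264, 0.965, -0.001]
contact_force: [0.9, 0.1, 0.2]
width: 0.0001
```

Request:
step_arm --moves '[0,0,0.03,0,1,0,0,0.06,0,1,0,0,0.09,0,1,0,0,0.1,0,1,0,0,0.1,0,1]'

```text
clock: 6.65
position: [0.471, -0.172, 0.0944]
ee_rot: [-0.001, 0.262, 0.965, 0.0]
contact_force: [-0.8, -0.7, 1.1]
width: 0.0001
```

```bash
python3 -c "
from h import *;case()
im=get_image('scene');cv2.imwrite('pics/s4.png',cv2.resize(im['frame'][110:302,190:446],(800,600)))"
```

```text
t 6.65 case mm [ -78.1 -109.4] z 94.4 toolx yaw rel case deg 180.12 tilt [-0.002  0.001 -1.   ] F [-0.3 -1. ] 1.1 w 0.0001 q [-0.49  0.3   1.88  0.    0.96 -1.53]
```

View pics/s4.png

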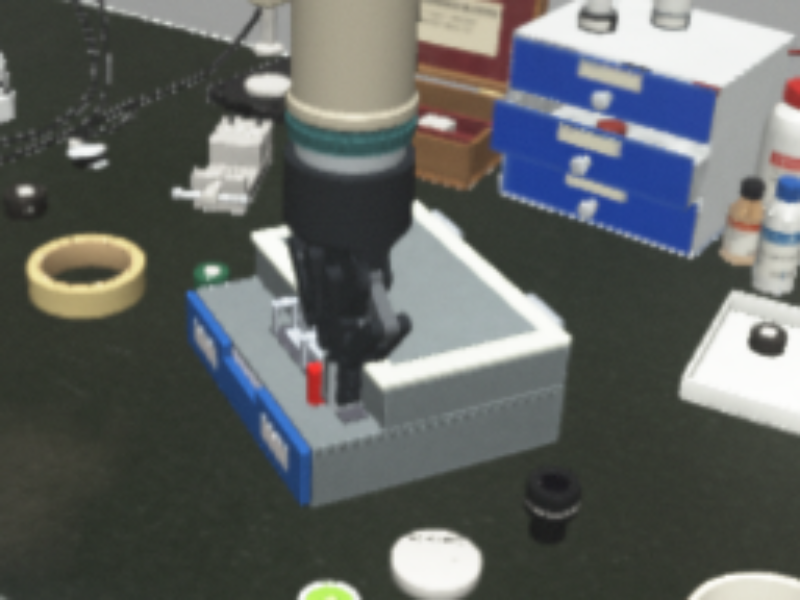

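The lid is shut flat, and the fingers stand above the ledge just right of the red tab (316,383). Lowering, then pushing left.

Request:
step_arm --moves '[0,0,0.02,0,1,0,0,0.04,0,1,0,0,0.046,0,1,0,0.01,0.046,0,1,0,0.02,0.046,0,1]'

```text
clock: 7.2
position: [0.4764, -0.1637, 0.0723]
ee_rot: [0.0, 0.263, 0.965, 0.0]
contact_force: [0.5, -0.3, 0.9]
width: -0.0003
```

Request:
step_arm --moves '[0,0.016,0,0,1,0,0.032,0,0,1,0,0.048,0,0,1,0,0.064,0,0,1,0,0.08,0,0,1]'

```text
clock: 7.7
position: [0.497, -0.1291, 0.0726]
ee_rot: [0.0, 0.262, 0.965, -0.0]
contact_force: [0.5, -2.1, 1.9]
width: 0.0
```

```bash
python3 -c "
from h import *;case()"
```

```text
t 7.7 case mm [-77.6 -59.2] z 72.6 toolx yaw rel case deg 180.13 tilt [ 0.001 -0.001 -1.   ] F [ 1.5 -1.5] 1.9 w 0.0 q [-0.39  0.35  1.89 -0.    0.91 -1.43]
```

Request:
step_arm --moves '[0,0.01,0,0,1,0,0.018,0,0,1,0,0.024,0,0,1,0,0.024,0,0,1,0,0.024,0,0,1]'

```text
clock: 8.2
position: [0.5011, -0.1219, 0.0726]
ee_rot: [-0.001, 0.261, 0.965, -0.003]
contact_force: [-5.5, -11.2, 5.1]
width: 0.0002
```

```bash
python3 -c "
from h import *;case()"
```

```text
t 8.2 case mm [-77.6 -50.9] z 72.6 toolx yaw rel case deg 180.26 tilt [-0.003 -0.006 -1.   ] F [  0.9 -12.4] 5.1 w 0.0002 q [-0.37  0.35  1.88 -0.01  0.91 -1.41]
```

The bolt stopped against 12 N. Backing off and rising clear.

Request:
step_arm --moves '[0,-0.03,0,0,1,0,-0.06,0,0,1,0,-0.06,-0.1,0,1,0.06,-0.06,-0.2,0,1,0.1,-0.06,-0.3,0,1]'

```text
clock: 8.7
position: [0.4466, -0.1216, 0.2118]
ee_rot: [-0.001, 0.263, 0.965, 0.001]
contact_force: [0.6, -0.1, 0.6]
width: 0.0002
```

Request:
step_arm --moves '[0.1,0,-0.06,0,1,0.1,0,-0.06,0,1,0.1,0,-0.06,0,1,0.1,0,-0.06,0,1]'

```text
clock: 9.1
position: [0.4053, -0.097, 0.2405]
ee_rot: [-0.0, 0.263, 0.965, 0.0]
contact_force: [-0.2, 1.0, -0.4]
width: 0.0001
```

```bash
python3 -c "
from h import *;case()
im=get_image('scene');cv2.imwrite('pics/s5.png',cv2.resize(im['frame'][110:302,190:446],(800,600)))
p=np.load('p.npy')
from fit import tr
print([((proj(im,tr(p,[-72,-75+b,66.5]))[0]-[190,110])*3.125).round() for b in (0,34,40)])"
```

```text
t 9.1 case mm [-172.8  -78.1] z 240.5 toolx yaw rel case deg 180.08 tilt [ 0.  0. -1.] F [-0.6  0.7] -0.4 w 0.0001 q [-0.4   0.04  1.82  0.    1.29 -1.44]
[array([324., 389.]), array([303., 363.]), array([299., 358.])]
```

View pics/s5.png

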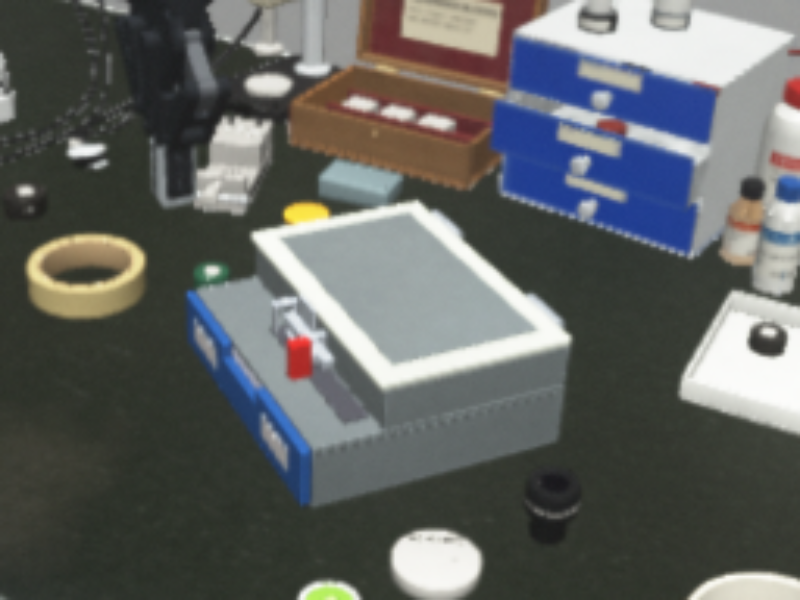

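The tab is at (299,358), which matches the prediction for 40 mm of travel. The lid is flat, the drawer is home and the robot is clear.

```bash
python3 -c "
from h import *;job.sign_off();case()"
```

```text
the job is handed in; nothing more can be done
the job is handed in; nothing more can be done
```

The case is closed up and the job is handed in, about 9 s into the 56 s allowed. I pushed with shut fingertips only: the drawer home, then the lid down along its arc, then the bolt to the left.

| Part | Last check |
|---|---|
| Drawer | stopped hard against 12 N, finger centre at case x -114.5 mm; looks flush in the picture |
| Lid | fingertips at z 86.6 mm, against 87 mm for shut |
| Bolt | stopped hard against 12 N; the tab in the picture matches 40 mm of travel |
| Loose things beside the case | those visible in the last picture look undisturbed; judged by eye, positions not re-measured |
| Specimens under the lid | not visible once the lid was shut; the robot never reached into the compartment |
| Robot | clear of everything, no contact force beyond noise |

Two readings to note:
- **Lid force:** pressing the lid down peaked at about 43 N, with the fingertips in contact. That is above the 40 N limit set for the arm or gripper body, but well under the 120 N wrist limit.
- **State after hand-in:** a last state readout returned nothing, so the table comes from checks made before handing in.

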